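Feel for the hidden release notch of the stone case

ROBOT

A 6-joint arm with a two-finger parallel gripper is mounted at the origin on a cart in front of the work surface, level with it; the furniture and walls round the work are solid. World frame = base frame: x ahead of the robot, y to its left, z up, the work surface at z = 0. Lengths are in m, angles in rad, forces in N, time in s.
With the tool pointing down it reaches from about 0.275 to 0.85 m from the base axis. Payload 5.2 kg.
Tool frame: the origin (TCP) lies between the finger pads; the fingertips stand env.tip_reach ahead of it and the grasp point (between the pads) is the TCP (env.tip_reach is the distance from the TCP to the fingertips, in m); z points along the fingers, y is the direction in which the jaws open and shut (so a half turn about z gives the same grasp; the last joint's range is limited). The gripper opens to 85 mm and grips with 20 to 120 N. Pads are 22 mm wide; open, the fingers measure 114 mm over their backs; the gripper's body (76 mm by 85 mm) begins 54 mm behind the grasp point. The pads swing forward as they close: fully open they stand 13 mm farther back than shut.
Start: joints at [1.023, 0.259, 1.535, -0, 1.348, -0.203], TCP at [0.186, 0.518, 0.227] pointing down, gripper open.
Joint ranges: [-3.14, 3.14], [-0.91, 2.08], [0.19, 2.58], [-1.22, 4.36], [0.22, 2.71], [-3.12, 3.12]. Speed limits (rad/s): [2.57, 2.57, 3.14, 3.14, 3.14, 3.14].

INTERFACE

Orientations are given as a unit quaternion [w, x, y, z].
In Python, from plant import env, viewer gives the robot as it stands.
- The arm moves only by the tool apply_moves, never from a script. Its argument "steps" is a list of rows, each a list of 7 numbers: the closure, from 0 (fully open) to 1 (shut), then the shift along the tool's x, y, z in mm, then the turn, a rotation vector about the tool's x, y, z in rad. A call has 1 to 8 rows; each row shifts and turns the commanded pose from where the row before left it, along the tool's axes as they then stand; what a row does not reach is not made up. A row lasts 1/12 s, in which the tool goes at most 41.7 mm and 7.16 degrees, less where a joint would pass 70% of its speed; a pose out of reach is approached as far as the arm can. A call with a gripper value outside its range is refused whole. The fingers move at their own pace and stop on an object; "force" is the grip in N (left out, the last holds). Time passes only in rows, so rows that do not move let the fingers close. It gives the time, the measured TCP pose, the force and the opening at its end, in the units of the state.
- env.state(): the state, without advancing time (a new reading comes with each control period).
- viewer.read_camera(name): name is "side" or "top"; returns a dict with "image" (420x560x3 uint8, red, green, blue), "range_z" (420x560 float32, m along the optical axis (not along the pixel's ray), 0 where there is no reading), "fov_y" (degrees; the focal length in pixels is half the picture's height over the tangent of half this angle, whatever the lens; pixels are square), "cx", "cy" (the principal point, pixels), "k1" (the pictures are not rectified: a ray, as slopes to the right and down, at radius r is drawn at 1 + k1 r^2 times it, then the intrinsics apply), "world_from_camera" (4x4, takes a point from camera to world coordinates). Camera axes: x right, y down, z forward; pixel columns grow to the right and rows downward; lengths in m; the calibration is good to about 2 mm. A picture is of the moment at which its call begins.
- env.hand_in(): hands the job in, once; it reports no verdict.
The state is a dict: "t": time; "joint_positions": joint angles; "joint_velocities": joint speeds; "joint_torque": joint torques, N m; "ee_pos": TCP position; "tcp_rot": TCP orientation; "wrist_force": force on the tool from outside, world axes, zero at the start; "wrist_torque": the same for the moment, N m; "grip_width": finger opening in m.
Only numpy, scipy, OpenCV 4.12 (cv2) and the standard library are available. Lean on these libraries where they do the work, as an engineer would, in place of code of your own. Each camera call takes 0.05 s, during which the arm holds its last target. There are 200 camera calls.

TASK

Open the wooden stone case by its hidden release: touch the brass pad at the left end of its front edge, then sweep a fingertip lightly along the row of black pads until you find the one that is a hollow notch, and press the plate inside it fully down, so that the tray springs out at the front. Do not touch the tray, do not press hard on anything (40 N at most), and leave the flux bottle, the solder tin and the black jar where they stand. Finish with the hand clear.

Things in the scene. Friction and masses are not known exactly. Their poses are not given: they have to be found in the camera images.
- case: Dark wooden case with brass corner shoes, 160 (x) by 290 (y) mm, 60 mm high, fixed to the bench. Origin: centre of its underside, on the bench. Its -x side is the front (towards the robot), +y its left as the robot sees it, z up. Six pads, level with the top, lie in a row along the front edge: centres at own x = -52.5 mm, own y = +115 (brass), +69, +23, -23, -69 and -115 mm (black).
- start_top (a point): Centre of the top face of the brass pad at the left end of the row.
- start_pad: The brass pad at the left end (solid, fixed); origin 26 mm below the centre of its top. All pads are 40 (x) by 38 (y) mm fields in wooden frames, axes like the case's. Four black pads are solid and rigid. One, a different one each time, is the hollow notch: an open pocket 40 x 38 mm with a black plate as its floor, 6 mm below the top. From afar the black pads look alike.
- key (a joint): How far the plate in the hollow notch is pressed down, m: 0 up (6 mm below the pads), 0.008 fully down (14 mm below). It moves against a steady resistance of about 5 N and stays where it is left.
- tray: Shallow wooden tray in the front of the case, below the pads, front panel 262 x 20 mm. The plate drives it: it comes 3.75 mm out of the front (own -x) for each mm the plate goes down, 30 mm in all. Axes like the case's; its origin is at the case's origin while shut.
- bottle: Cream flux bottle, 43 mm wide, 105 mm high, standing loose to the left of the case. Origin: centre of its foot.
- tin: Flat red and white solder tin, 52 mm wide, 20 mm high, lying loose on the case's lid behind the pads. Origin: centre of its underside.
- jar: Black jar with a white lid, 35 mm wide, 49 mm high, standing loose to the right of the case. Origin: centre of its foot.
There are look-alikes about, which are no part of the job. There is more than one size of the bottle; the one meant has the size given above.

How it is judged:
On the way, in this order (a step that is already met when the one before it is completed fails the run):
1. a fingertip touches the brass pad at the left end (contact force between the fingers and start_pad above 0.5 N), for 0.05 s.
2. the plate in the hollow notch is pressed down at least 6.5 mm (value of joint key above 0.0065 m), for 0.05 s.
At the end, for the whole second after the job is handed in: The plate in the notch is down at least 6.5 mm of its 8 mm, the tray is out at least 23 mm and at rest, and bottle, tin and jar stand upright within 15 mm of where they were (value of joint key above 0.0065 m and distance of tray from where it was at the start of the episode above 0.023 m and linear speed of tray below 0.01 m/s and distance of each of bottle, tin, jar from where it was at the start of the episode below 0.015 m and angle between each of bottle, tin, jar's own z axis and vertical below 0.2 rad); the robot touches nothing.
It fails at once if the robot touches the tray (over 1 N) (contact force between any of the fingers, the arm and tray above 1 N).
It fails at once if the fingers press on anything with more than 40 N (contact force between the fingers and anything else above 40 N).
It fails at once if the flux bottle is moved more than 15 mm, lifted or tipped (distance of bottle from where it was at the start of the episode above 0.015 m or angle between bottle's own z axis and vertical above 0.3 rad).
It fails at once if the solder tin is moved more than 15 mm, lifted or tipped (distance of tin from where it was at the start of the episode above 0.015 m or angle between tin's own z axis and vertical above 0.3 rad).
It fails at once if the black jar is moved more than 15 mm, lifted or tipped (distance of jar from where it was at the start of the episode above 0.015 m or angle between jar's own z axis and vertical above 0.3 rad).
It also fails if it takes over 48 s, if anything falls off the work surface, if the arm or the gripper's body presses on something with over 40 N, if the wrist force passes 120 N, or if a joint passes its speed limit or range.

## Working session

There is one attempt and no reset: what is moved stays moved. The work goes in short steps, Python scripts to look and compute and a tool call to move; the robot and the scene stay as the last step left them, time stands still between calls to the robot, and variables do not carry over. Pictures are saved under pics/ and viewed, about 8 in all and at most 12, crops included, and the job is handed in when it is done.

Besides the shell and the picture viewer there is one more tool, called after "Request:" in YAML: its name, and indented under it one key for each argument. apply_moves: Moves the arm, as the interface text tells. Its arguments: {"type":"object","properties":{"steps":{"type":"array","items":{"type":"array","items":{"type":"number"}}},"force":{"type":"number"}},"required":["steps"]}

```bash
ls; mkdir -p pics
cat > h.py <<'E'
import numpy as np, cv2, pickle
from plant import env, viewer
def cam(n):
    c=viewer.read_camera(n); cv2.imwrite
    return c
def intr(c):
    f=c["image"].shape[0]/2/np.tan(np.radians(c["fov_y"])/2)
    return np.array([[f,0,c["cx"]],[0,f,c["cy"]],[0,0,1]]),np.array([c["k1"],0,0,0,0.])
def rays(c,uv):
    K,d=intr(c)
    p=cv2.undistortPoints(np.array(uv,float).reshape(-1,1,2),K,d)[:,0]
    return np.c_[p,np.ones(len(p))]
def plane(c,uv,z):
    T=np.array(c["world_from_camera"]); r=rays(c,uv)@T[:3,:3].T; o=T[:3,3]
    return o+r*((z-o[2])/r[:,2])[:,None]
def depth(c,uv):
    T=np.array(c["world_from_camera"]); r=rays(c,uv)
    z=np.array([c["range_z"][int(round(v)),int(round(u))] for u,v in uv])
    return (r*z[:,None])@T[:3,:3].T+T[:3,3]
def proj(c,P):
    K,d=intr(c);T=np.linalg.inv(np.array(c["world_from_camera"]))
    rv=cv2.Rodrigues(T[:3,:3])[0]
    return cv2.projectPoints(np.array(P,float).reshape(-1,1,3),rv,T[:3,3],K,d)[0][:,0]
def save(c,n): cv2.imwrite("pics/"+n,c["image"][:,:,::-1])
E
python3 - <<'E'
from h import *
for n in("top","side"):
    c=cam(n); save(c,n+"0.png"); pickle.dump(c,open(n+".pkl","wb"))
    print(n,c["fov_y"],c["k1"],c["cx"],c["cy"],np.round(c["world_from_camera"],3).tolist())
s=env.state(); print(s,env.tip_reach)
E
```

```text
pics
top 48.6176420048943 -0.11716011361735242 279.58062672440343 208.68709987919803 [[0.011, -0.998, 0.068, 0.439], [-1.0, -0.012, -0.011, 0.095], [0.011, -0.068, -0.998, 1.634], [0.0, 0.0, 0.0, 1.0]]
side 54.9292450377545 -0.06204119314192898 281.6616508853217 211.34949814416188 [[0.834, -0.357, 0.421, 0.033], [-0.552, -0.536, 0.638, -0.654], [-0.002, -0.765, -0.645, 0.802], [0.0, 0.0, 0.0, 1.0]]
{'t': 0.1, 'joint_positions': array([ 1.02317532e+00,  2.59298488e-01,  1.53599591e+00, -9.32955603e-06,
        1.34800620e+00, -2.02799907e-01]), 'joint_velocities': array([ 4.13982208e-04, -2.13835141e-03, -3.47586066e-03, -7.78345815e-06,
       -1.11769393e-03,  4.62609005e-04]), 'joint_torque': array([ 1.36194380e-03, -4.46966207e+01, -2.91247290e+01, -3.55392176e-04,
        6.30185226e-03, -1.68040941e-05]), 'ee_pos': array([0.18563405, 0.51720113, 0.22633363]), 'tcp_rot': array([-3.08721219e-04,  1.71556574e-01,  9.85173900e-01, -7.96227688e-04]), 'wrist_force': array([ 0.85444013, -0.36048733, -0.01453397]), 'wrist_torque': array([-0.03220855,  0.06156119,  0.00600466]), 'grip_width': 0.08574431454697433} 0.019
```

View pics/top0.png

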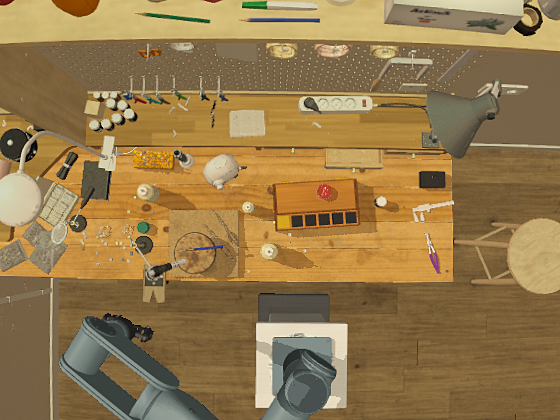

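View pics/side0.png

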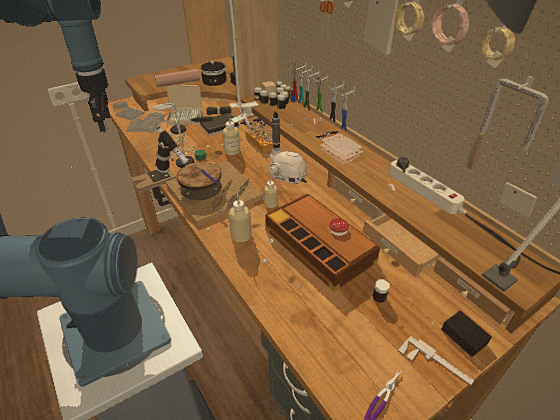

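Top view: the case spans about (275–360, 180–230) with the brass pad at (284,221), five black pads to its right, the tin at (325,191), bottles at (248,207) and (269,251), and the jar at (381,202). The side view agrees. Next I measure the pad row.

```bash
cat > m.py <<'E'
from h import *
T=pickle.load(open("top.pkl","rb"));S=pickle.load(open("side.pkl","rb"))
def blobs(c,box):
    x0,y0,x1,y1=box
    hsv=cv2.cvtColor(c["image"],cv2.COLOR_RGB2HSV)
    m=np.zeros(hsv.shape[:2],np.uint8); m[y0:y1,x0:x1]=(hsv[y0:y1,x0:x1,2]<60)*255
    n,l,st,ce=cv2.connectedComponentsWithStats(m,connectivity=4)
    return [(ce[i],st[i]) for i in range(1,n) if st[i][4]>25]
for c,b in((T,(275,205,362,235)),(S,(265,200,350,280))):
    for ce,st in blobs(c,b): print(np.round(ce,1),st, np.round(plane(c,[ce],.06)[0],4),np.round(depth(c,[ce])[0],4))
top=T["image"][170:270,230:400,::-1]; sd=S["image"][170:300,225:400,::-1]
cv2.imwrite("pics/z0.png",np.vstack([cv2.resize(top,(510,300),interpolation=cv2.INTER_CUBIC),cv2.resize(sd,(510,300*130*170//(100*175)*1),interpolation=cv2.INTER_CUBIC)])[:600])
cv2.imwrite("pics/z1.png",cv2.resize(sd,None,fx=4,fy=4,interpolation=cv2.INTER_CUBIC))
E
python3 m.py
```

```text
[350.4 217.6] [346 212  10  11  98] [ 0.5194 -0.1632  0.06  ] [ 0.5196 -0.1639  0.0557]
[337.3 218.1] [332 213  11  11 110] [ 0.5169 -0.1182  0.06  ] [ 0.5176 -0.1201  0.046 ]
[323.7 219.3] [319 214  11  11 107] [ 0.5125 -0.072   0.06  ] [ 0.5126 -0.0721  0.0594]
[310.4 219.9] [305 215  11  11 106] [ 0.5098 -0.0267  0.06  ] [ 0.5095 -0.0262  0.066 ]
[296.7 220.9] [292 216  11  11 105] [0.5059 0.0198 0.06  ] [0.5059 0.0197 0.0585]
[288.9 224.1] [281 219  17  11 107] [0.5041 0.0238 0.06  ] [0.505  0.0251 0.0586]
[299.6 233.2] [291 228  19  12 123] [ 0.5076 -0.0222  0.06  ] [ 0.5077 -0.0221  0.0599]
[310.9 242.6] [302 237  19  13 133] [ 0.5112 -0.0678  0.06  ] [ 0.5108 -0.0683  0.0605]
[322.8 252.6] [313 246  20  14 141] [ 0.5147 -0.1138  0.06  ] [ 0.5174 -0.1108  0.056 ]
[335.4 263.2] [326 256  20  15 155] [ 0.5184 -0.1596  0.06  ] [ 0.5191 -0.1589  0.0589]
```

```bash
cat > m2.py <<'E'
from h import *
T=pickle.load(open("top.pkl","rb"));S=pickle.load(open("side.pkl","rb"))
y=np.array([-.0764,.997]);y/=np.linalg.norm(y);x=np.array([y[1],-y[0]])
for nm,c,p1 in(("top",T,[.5059,.0198]),("side",S,[.5041,.0238])):
    out=[]
    for k in range(-1,5):
        ctr=np.array(p1)-y*.046*k
        g=np.array([ctr+x*a+y*b for a in np.linspace(-.014,.014,15) for b in np.linspace(-.013,.013,15)])
        uv=np.unique(np.round(proj(c,np.c_[g,np.full(len(g),.06)])),axis=0)
        z=depth(c,uv)[:,2]; z=z[z<.2]; g=np.array([c["image"][int(v),int(u)].mean() for u,v in uv])
        out.append((round(np.median(z)*1e3,1),round(z.mean()*1e3,1),round(z.std()/len(z)**.5*1e3,1),round(g.mean(),1)))
    print(nm,out)
# objects: depth cloud top, heights
h,w=T["range_z"].shape
uv=np.array([(u,v) for v in range(170,275) for u in range(215,410)])
for nm,(a,b,r) in dict(bot_small=(248,207,7),bot_big=(269,251,8),tin=(325,191,7),jar=(381,202,6)).items():
    q=uv[np.hypot(uv[:,0]-a,uv[:,1]-b)<r]; P=depth(T,q); k=P[:,2]>np.percentile(P[:,2],75)
    print(nm,np.round(P[k].mean(0),3),"maxz",np.round(np.percentile(P[:,2],[50,90,98]),3))
E
python3 m2.py
```

```text
top [(np.float64(60.0), np.float64(60.2), np.float64(0.5), np.float64(136.7)), (np.float64(60.5), np.float64(60.4), np.float64(0.4), np.float64(44.9)), (np.float64(61.8), np.float64(61.4), np.float64(0.4), np.float64(45.1)), (np.float64(60.4), np.float64(60.9), np.float64(0.4), np.float64(44.9)), (np.float64(55.4), np.float64(54.9), np.float64(0.4), np.float64(44.8)), (np.float64(60.2), np.float64(60.6), np.float64(0.4), np.float64(44.8))]
side [(np.float64(59.1), np.float64(59.0), np.float64(0.2), np.float64(134.2)), (np.float64(58.8), np.float64(58.8), np.float64(0.1), np.float64(40.8)), (np.float64(58.9), np.float64(58.9), np.float64(0.1), np.float64(40.5)), (np.float64(59.1), np.float64(59.0), np.float64(0.1), np.float64(39.8)), (np.float64(52.6), np.float64(52.8), np.float64(0.1), np.float64(37.7)), (np.float64(58.8), np.float64(58.8), np.float64(0.1), np.float64(40.0))]
bot_small [0.549 0.185 0.125] maxz [0.065 0.084 0.088]
bot_big [0.405 0.114 0.121] maxz [0.097 0.121 0.125]
tin [ 0.609 -0.075  0.085] maxz [0.08  0.085 0.087]
jar [ 0.573 -0.256  0.111] maxz [0.046 0.054 0.056]
```

View pics/z1.png

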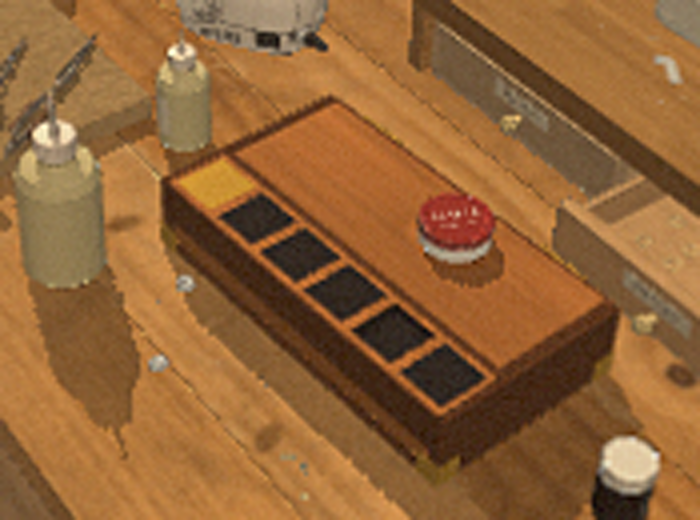

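The depth in both views agrees: the fourth black pad (own y = −69) is about 6 mm lower, so it's the likely notch (crop, around (392,332)). I'll shut the jaws, rise and turn the jaw axis along the case's x.

Request:
apply_moves:
  steps:
    - [1,0,0,-10,0,0,0.115]
    - [1,0,0,-10,0,0,0.115]
    - [1,0,0,-10,0,0,0.115]
    - [1,0,0,-10,0,0,0.115]
    - [1,0,0,0,0,0,0.115]
    - [1,0,0,0,0,0,0.115]
    - [1,0,0,0,0,0,0.115]
    - [1,0,0,0,0,0,0.115]
  force: 40

```text
t: 0.77
ee_pos: [0.1857, 0.5174, 0.2667]
tcp_rot: [0.0, 0.593, 0.805, -0.0]
wrist_force: [-1.0, -0.3, 0.0]
grip_width: -0.0
```

Request:
apply_moves:
  steps:
    - [1,0,0,0,0,0,0.115]
    - [1,0,0,0,0,0,0.115]
    - [1,0,0,0,0,0,0]

```text
t: 1.02
ee_pos: [0.1857, 0.5174, 0.2666]
tcp_rot: [0.0, 0.681, 0.732, -0.001]
wrist_force: [0.2, 0.1, 0.3]
grip_width: -0.0003
```

```bash
cat > go.py <<'E'
import sys
from h import *
from scipy.spatial.transform import Rotation as R
s=env.state(); q=s["tcp_rot"]; M=R.from_quat(np.r_[q[1:],q[0]]).as_matrix()
t=np.array(list(map(float,sys.argv[1:4])))
print("t",s["t"],"pos",np.round(s["ee_pos"],4),"w",round(s["grip_width"],4),"F",np.round(s["wrist_force"],2),"q",np.round(s["joint_positions"],2))
print("jaw angle",np.degrees(np.arctan2(M[1,1],M[0,1])),"zaxis",np.round(M[:,2],4))
print("tool shift mm",np.round((M.T@(t-s["ee_pos"]))*1e3,1))
Rt=np.c_[[.9971,.0764,0],[.0764,-.9971,0],[0,0,-1]]  # x=?,
want=np.c_[np.cross([.9971,.0764,0],[0,0,-1]),[.9971,.0764,0],[0,0,-1]]
print("turn",np.round(R.from_matrix(M.T@want).as_rotvec(),4))
E
python3 go.py .5015 .0677 .24
```

```text
t 1.0167 pos [0.1857 0.5174 0.2666] w -0.0003 F [0.21 0.11 0.26] q [ 1.02  0.24  1.47 -0.    1.44  0.95]
jaw angle 4.11855536676866 zaxis [-6.e-04 -9.e-04 -1.e+00]
tool shift mm [-471.2  282.7   26.9]
turn [-0.0006  0.0009 -0.0046]
```

Request:
apply_moves:
  steps:
    - [1,-29,17.5,0,0,0,0]
    - [1,-29,17.5,0,0,0,0]
    - [1,-29,17.5,0,0,0,0]
    - [1,-29,17.5,0,0,0,0]
    - [1,-29,17.5,0,0,0,0]
    - [1,-29,17.5,0,0,0,0]
    - [1,-29,17.5,0,0,0,0]
    - [1,-29,17.5,0,0,0,0]

```text
t: 1.68
ee_pos: [0.3435, 0.2955, 0.267]
tcp_rot: [-0.0, 0.678, 0.735, -0.0]
wrist_force: [0.5, -0.1, 0.4]
grip_width: 0.0
```

Request:
apply_moves:
  steps:
    - [1,-29,17.5,0,0,0,0]
    - [1,-29,17.5,0,0,0,0]
    - [1,-29,17.5,0,0,0,0]
    - [1,-29,17.5,0,0,0,0]
    - [1,-29,17.5,0,0,0,0]
    - [1,-29,17.5,0,0,0,0]
    - [1,0,0,0,0,0,0]
    - [1,0,0,0,0,0,0]

```text
t: 2.35
ee_pos: [0.4616, 0.1299, 0.2666]
tcp_rot: [-0.0, 0.68, 0.733, -0.0]
wrist_force: [-0.3, 0.6, -0.7]
grip_width: 0.0
```

```bash
python3 go.py .5015 .0677 .1
```

```text
t 2.35 pos [0.4616 0.1299 0.2666] w 0.0 F [-0.27  0.62 -0.71] q [ 0.04  0.11  1.63  0.    1.41 -0.03]
jaw angle 4.320587467822148 zaxis [-0.0012  0.     -1.    ]
tool shift mm [-65.1  35.3 166.5]
turn [-0.0012 -0.0001 -0.0011]
```

Request:
apply_moves:
  steps:
    - [1,-32.5,17.5,0,0,0,0]
    - [1,-32.5,17.5,0,0,0,0]
    - [1,0,0,35,0,0,0]
    - [1,0,0,35,0,0,0]
    - [1,0,0,35,0,0,0]
    - [1,0,0,35,0,0,0]
    - [1,0,0,20,0,0,0]
    - [1,0,0,0,0,0,0]

```text
t: 3.02
ee_pos: [0.4964, 0.0708, 0.1026]
tcp_rot: [-0.004, 0.679, 0.735, -0.003]
wrist_force: [-0.8, -0.8, -0.9]
grip_width: -0.0001
```

```bash
python3 go.py .5015 .0677 .079
python3 - <<'E'
from h import *
o=[]
for n,b in(("top",(230,170,400,270)),("side",(225,170,400,300))):
    c=cam(n); i=c["image"][b[1]:b[3],b[0]:b[2],::-1]; o.append(cv2.resize(i,(400,int(400*i.shape[0]/i.shape[1])),interpolation=cv2.INTER_CUBIC))
h=max(i.shape[0] for i in o); cv2.imwrite("pics/a1.png",np.hstack([np.pad(i,((0,h-i.shape[0]),(0,0),(0,0))) for i in o]))
E
```

```text
t 3.0167 pos [0.4964 0.0708 0.1026] w -0.0001 F [-0.81 -0.77 -0.87] q [-0.08  0.3   1.81  0.    1.04 -0.16]
jaw angle 4.544815000763929 zaxis [-0.0099  0.0012 -1.    ]
tool shift mm [-3.6  5.1 23.6]
turn [-0.0098 -0.0019  0.0028]
```

View pics/a1.png

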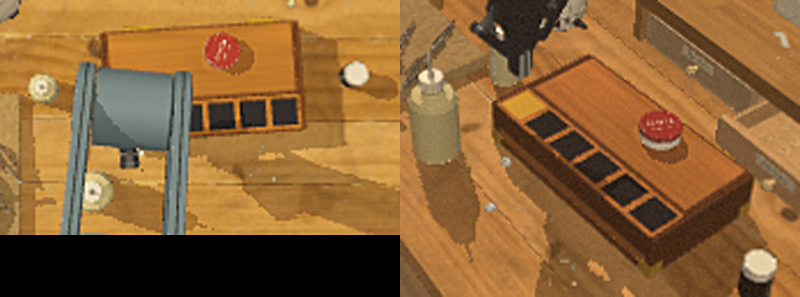

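The side view shows the shut fingertips just above the brass pad, about (520,75) over (520,105). The bottles are clear. Next I settle and descend gently.

Request:
apply_moves:
  steps:
    - [1,0,0,10,0,0,0]
    - [1,0,0,5,0,0,0]
    - [1,0,0,0,0,0,0]
    - [1,0,0,0,0,0,0]

```text
t: 3.45
ee_pos: [0.5011, 0.0694, 0.0926]
tcp_rot: [0.0, 0.68, 0.734, 0.0]
wrist_force: [0.4, -0.1, -0.0]
grip_width: -0.0001
```

```bash
python3 go.py .5015 .0677 .079
```

```text
t 3.45 pos [0.5011 0.0694 0.0926] w -0.0001 F [ 0.42 -0.1  -0.03] q [-0.08  0.32  1.82  0.    1.01 -0.16]
jaw angle 4.372584475192862 zaxis [ 8.e-04 -0.e+00 -1.e+00]
tool shift mm [-1.7  0.3 13.6]
turn [ 0.0008  0.0001 -0.0002]
```

Request:
apply_moves:
  steps:
    - [1,-1.7,0,4,0,0,0]
    - [1,0,0,4,0,0,0]
    - [1,0,0,3,0,0,0]
    - [1,0,0,1,0,0,0]
    - [1,0,0,0,0,0,0]

```text
t: 3.87
ee_pos: [0.5006, 0.0675, 0.0797]
tcp_rot: [-0.0, 0.68, 0.733, -0.0]
wrist_force: [1.0, -0.1, -0.1]
grip_width: -0.0003
```

Request:
apply_moves:
  steps:
    - [1,0,0,1,0,0,0]
    - [1,0,0,0,0,0,0]

```text
t: 4.03
ee_pos: [0.501, 0.0675, 0.079]
tcp_rot: [-0.0, 0.68, 0.733, -0.0]
wrist_force: [-0.0, -0.1, 0.1]
grip_width: 0.0001
```

Request:
apply_moves:
  steps:
    - [1,0,0,1,0,0,0]
    - [1,0,0,0,0,0,0]

```text
t: 4.2
ee_pos: [0.501, 0.0676, 0.078]
tcp_rot: [-0.0, 0.68, 0.733, -0.0]
wrist_force: [-0.3, 0.1, 0.3]
grip_width: 0.0001
```

Request:
apply_moves:
  steps:
    - [1,0,0,0.5,0,0,0]
    - [1,0,0,0,0,0,0]

```text
t: 4.37
ee_pos: [0.5009, 0.0676, 0.0776]
tcp_rot: [-0.0, 0.68, 0.733, -0.0]
wrist_force: [-0.9, 0.8, -0.1]
grip_width: -0.0
```

Request:
apply_moves:
  steps:
    - [1,0,0,0.5,0,0,0]
    - [1,0,0,0,0,0,0]

```text
t: 4.53
ee_pos: [0.5009, 0.0676, 0.0771]
tcp_rot: [0.0, 0.68, 0.733, -0.0]
wrist_force: [-0.6, 0.2, 0.2]
grip_width: -0.0002
```

Request:
apply_moves:
  steps:
    - [1,0,0,0.5,0,0,0]
    - [1,0,0,0,0,0,0]

```text
t: 4.7
ee_pos: [0.5009, 0.0676, 0.0765]
tcp_rot: [-0.0, 0.68, 0.733, -0.0]
wrist_force: [0.1, -0.9, -1.1]
grip_width: 0.0001
```

Request:
apply_moves:
  steps:
    - [1,0,0,0.5,0,0,0]
    - [1,0,0,0,0,0,0]

```text
t: 4.87
ee_pos: [0.5009, 0.0676, 0.076]
tcp_rot: [-0.0, 0.68, 0.733, -0.0]
wrist_force: [0.8, 0.0, 0.2]
grip_width: 0.0001
```

Request:
apply_moves:
  steps:
    - [1,0,0,0.5,0,0,0]
    - [1,0,0,0,0,0,0]

```text
t: 5.03
ee_pos: [0.5009, 0.0676, 0.0755]
tcp_rot: [-0.0, 0.68, 0.733, -0.0]
wrist_force: [-0.5, -0.0, -0.4]
grip_width: -0.0002
```

Request:
apply_moves:
  steps:
    - [1,0,0,0.5,0,0,0]
    - [1,0,0,0,0,0,0]

```text
t: 5.2
ee_pos: [0.5009, 0.0676, 0.075]
tcp_rot: [-0.0, 0.68, 0.733, -0.0]
wrist_force: [-0.0, 0.3, 0.1]
grip_width: -0.0001
```

Request:
apply_moves:
  steps:
    - [1,0,0,0.5,0,0,0]
    - [1,0,0,0,0,0,0]

```text
t: 5.37
ee_pos: [0.501, 0.0676, 0.0745]
tcp_rot: [-0.0, 0.68, 0.733, -0.0]
wrist_force: [0.7, -0.5, 0.3]
grip_width: 0.0001
```

Run:
```python
from h import *
c=cam("side"); i=c["image"][180:260,240:340,::-1]; cv2.imwrite("pics/a2.png",cv2.resize(i,None,fx=6,fy=6,interpolation=cv2.INTER_CUBIC))
```

```text
(no output)
```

View pics/a2.png

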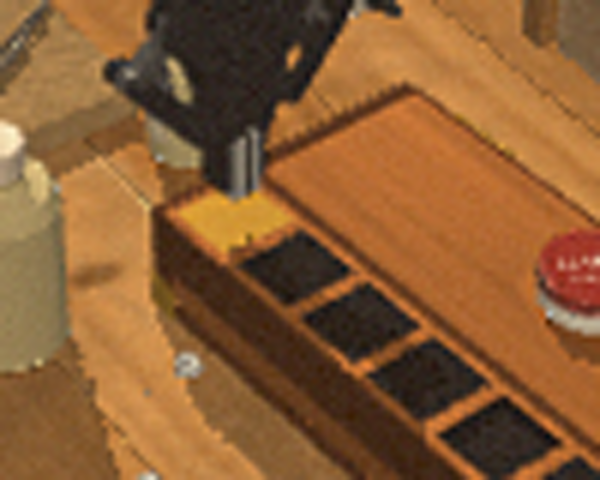

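The tips at (240,195) still hover above the brass pad, whose centre is about (230,220), and their shadow falls at (240,240). They are simply higher than assumed, so I continue down.

Request:
apply_moves:
  steps:
    - [1,0,0,1,0,0,0]
    - [1,0,0,0,0,0,0]

```text
t: 5.58
ee_pos: [0.5009, 0.0676, 0.0735]
tcp_rot: [-0.0, 0.68, 0.733, -0.0]
wrist_force: [0.4, -0.8, 0.1]
grip_width: -0.0
```

Request:
apply_moves:
  steps:
    - [1,0,0,1,0,0,0]
    - [1,0,0,0,0,0,0]

```text
t: 5.75
ee_pos: [0.5008, 0.0676, 0.0724]
tcp_rot: [-0.0, 0.68, 0.733, -0.0]
wrist_force: [-0.9, -0.5, 0.5]
grip_width: 0.0001
```

Request:
apply_moves:
  steps:
    - [1,0,0,1,0,0,0]
    - [1,0,0,0,0,0,0]

```text
t: 5.92
ee_pos: [0.5009, 0.0676, 0.0715]
tcp_rot: [-0.0, 0.68, 0.733, -0.0]
wrist_force: [0.3, 0.6, 0.0]
grip_width: -0.0004
```

Request:
apply_moves:
  steps:
    - [1,0,0,0.7,0,0,0]
    - [1,0,0,0,0,0,0]

```text
t: 6.08
ee_pos: [0.5009, 0.0676, 0.0708]
tcp_rot: [-0.0, 0.68, 0.733, -0.0]
wrist_force: [0.5, 0.2, -0.3]
grip_width: 0.0001
```

Request:
apply_moves:
  steps:
    - [1,0,0,0.7,0,0,0]
    - [1,0,0,0,0,0,0]

```text
t: 6.25
ee_pos: [0.5009, 0.0676, 0.0701]
tcp_rot: [-0.0, 0.68, 0.733, -0.0]
wrist_force: [0.5, 0.2, -0.5]
grip_width: 0.0001
```

Request:
apply_moves:
  steps:
    - [1,0,0,0.7,0,0,0]
    - [1,0,0,0,0,0,0]

```text
t: 6.42
ee_pos: [0.5009, 0.0676, 0.0694]
tcp_rot: [-0.0, 0.68, 0.733, -0.0]
wrist_force: [-0.3, -0.4, 0.5]
grip_width: -0.0003
```

Request:
apply_moves:
  steps:
    - [1,0,0,0.7,0,0,0]
    - [1,0,0,0,0,0,0]

```text
t: 6.58
ee_pos: [0.5009, 0.0676, 0.0687]
tcp_rot: [-0.0, 0.68, 0.733, -0.0]
wrist_force: [0.2, -0.1, 0.5]
grip_width: -0.0002
```

Run:
```python
from h import *
s=env.state(); print(s["ee_pos"],s["wrist_force"],s["wrist_torque"],s["joint_torque"])
c=cam("side"); pickle.dump(c,open("s2.pkl","wb")); i=c["image"][180:260,240:340,::-1]; cv2.imwrite("pics/a3.png",cv2.resize(i,None,fx=6,fy=6,interpolation=cv2.INTER_CUBIC))
print(proj(c,[[.501,.0677,.06],s["ee_pos"],s["ee_pos"]-[0,0,.019]]))
```

```text
[0.50089018 0.0675649  0.06867256] [ 0.17455128 -0.1310269   0.45941355] [-0.0132908   0.04012074 -0.02341708] [-5.14246349e-03 -4.32061815e+01 -2.25755811e+01 -4.66295239e-05
 -2.81091750e-02 -9.38936779e-06]
[[279.13061687 215.81533581]
 [279.10465493 213.50702929]
 [279.14745344 218.62226711]]
```

View pics/a3.png

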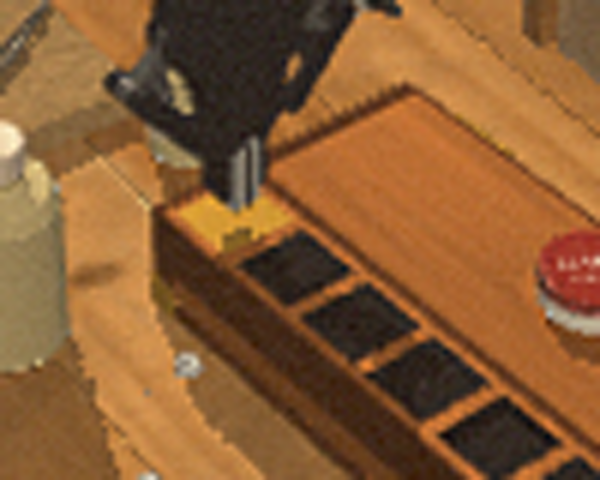

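The tips at crop (240,208) still have a detached shadow at (238,238), so the fingertips stand only a few mm ahead of the TCP. I continue down.

Request:
apply_moves:
  steps:
    - [1,0,0,0.8,0,0,0]
    - [1,0,0,0,0,0,0]

```text
t: 6.8
ee_pos: [0.5009, 0.0676, 0.0679]
tcp_rot: [-0.0, 0.68, 0.733, -0.0]
wrist_force: [0.1, 0.5, -0.4]
grip_width: -0.0
```

Request:
apply_moves:
  steps:
    - [1,0,0,0.8,0,0,0]
    - [1,0,0,0,0,0,0]

```text
t: 6.97
ee_pos: [0.5009, 0.0676, 0.0671]
tcp_rot: [-0.0, 0.68, 0.733, -0.0]
wrist_force: [-0.4, 0.0, 0.8]
grip_width: -0.0001
```

Request:
apply_moves:
  steps:
    - [1,0,0,0.8,0,0,0]
    - [1,0,0,0,0,0,0]

```text
t: 7.13
ee_pos: [0.5009, 0.0676, 0.0663]
tcp_rot: [-0.0, 0.68, 0.733, -0.0]
wrist_force: [0.1, 0.1, -0.9]
grip_width: 0.0001
```

Request:
apply_moves:
  steps:
    - [1,0,0,0.8,0,0,0]
    - [1,0,0,0,0,0,0]

```text
t: 7.3
ee_pos: [0.5009, 0.0676, 0.0655]
tcp_rot: [-0.0, 0.68, 0.733, -0.0]
wrist_force: [-0.0, 0.1, -0.3]
grip_width: 0.0001
```

Request:
apply_moves:
  steps:
    - [1,0,0,0.6,0,0,0]
    - [1,0,0,0,0,0,0]

```text
t: 7.47
ee_pos: [0.5009, 0.0676, 0.0649]
tcp_rot: [-0.0, 0.68, 0.733, -0.0]
wrist_force: [1.2, 0.0, 0.2]
grip_width: -0.0005
```

Request:
apply_moves:
  steps:
    - [1,0,0,0.6,0,0,0]
    - [1,0,0,0,0,0,0]

```text
t: 7.63
ee_pos: [0.5009, 0.0676, 0.0643]
tcp_rot: [-0.0, 0.68, 0.733, -0.0]
wrist_force: [-0.5, 0.2, -0.2]
grip_width: -0.0001
```

Request:
apply_moves:
  steps:
    - [1,0,0,0.6,0,0,0]
    - [1,0,0,0,0,0,0]

```text
t: 7.8
ee_pos: [0.5009, 0.0676, 0.0637]
tcp_rot: [-0.0, 0.68, 0.733, -0.0]
wrist_force: [-0.7, 0.0, -0.3]
grip_width: -0.0001
```

Run:
```python
from h import *
c=cam("side"); s=env.state(); print(s["ee_pos"])
uv=np.array([(u,v) for v in range(195,232) for u in range(262,300)]); P=depth(c,uv)
for col in (277,278,279,280,281,282):
    k=uv[:,0]==col
    print(col,[(int(v),int(g),*np.round(p*1e3).astype(int).tolist()) for (u,v),p,g in zip(uv[k],P[k],[c["image"][v,u].mean() for u,v in uv[k]]) if 205<=v<=224])
i=c["image"][195:232,262:300,::-1]; cv2.imwrite("pics/a4.png",cv2.resize(i,None,fx=14,fy=14,interpolation=cv2.INTER_NEAREST))
```

```text
[0.50091981 0.06758003 0.06376957]
277 [(205, 34, 486, 55, 115), (206, 34, 486, 55, 111), (207, 28, 491, 62, 101), (208, 30, 490, 61, 98), (209, 34, 489, 60, 96), (210, 27, 489, 59, 93), (211, 33, 489, 59, 89), (212, 34, 489, 60, 85), (213, 34, 490, 61, 80), (214, 32, 490, 61, 77), (215, 93, 495, 69, 65), (216, 144, 496, 72, 59), (217, 94, 495, 70, 57), (218, 96, 493, 66, 57), (219, 87, 491, 63, 57), (220, 99, 487, 57, 59), (221, 84, 487, 57, 56), (222, 86, 484, 53, 56), (223, 78, 481, 48, 57), (224, 59, 478, 43, 60)]
278 [(205, 31, 490, 57, 112), (206, 36, 490, 56, 109), (207, 52, 494, 62, 100), (208, 68, 493, 60, 97), (209, 61, 496, 66, 89), (210, 68, 492, 59, 91), (211, 60, 492, 60, 87), (212, 63, 493, 62, 82), (213, 55, 493, 61, 79), (214, 46, 494, 62, 74), (215, 105, 493, 62, 71), (216, 128, 493, 61, 68), (217, 83, 497, 68, 57), (218, 83, 494, 62, 59), (219, 87, 493, 61, 57), (220, 87, 492, 60, 55), (221, 87, 487, 52, 59), (222, 83, 484, 47, 60), (223, 77, 484, 47, 56), (224, 84, 480, 42, 59)]
279 [(205, 43, 492, 55, 112), (206, 58, 495, 58, 105), (207, 115, 495, 59, 100), (208,
[... 1198 characters left out ...]
66, 58), (217, 78, 502, 60, 60), (218, 93, 501, 58, 58), (219, 94, 499, 55, 58), (220, 81, 496, 51, 59), (221, 85, 495, 49, 58), (222, 88, 492, 44, 59), (223, 32, 490, 41, 58), (224, 31, 486, 36, 60)]
282 [(205, 130, 503, 57, 106), (206, 119, 504, 57, 101), (207, 117, 504, 58, 97), (208, 120, 504, 57, 95), (209, 115, 505, 58, 90), (210, 114, 503, 55, 89), (211, 119, 503, 56, 85), (212, 105, 505, 59, 79), (213, 104, 503, 56, 77), (214, 115, 504, 58, 72), (215, 135, 510, 67, 59), (216, 143, 507, 62, 60), (217, 130, 506, 61, 58), (218, 87, 502, 55, 60), (219, 91, 501, 52, 59), (220, 83, 499, 50, 59), (221, 87, 495, 44, 61), (222, 56, 494, 42, 59), (223, 32, 491, 39, 59), (224, 31, 489, 36, 59)]
```

View pics/a4.png

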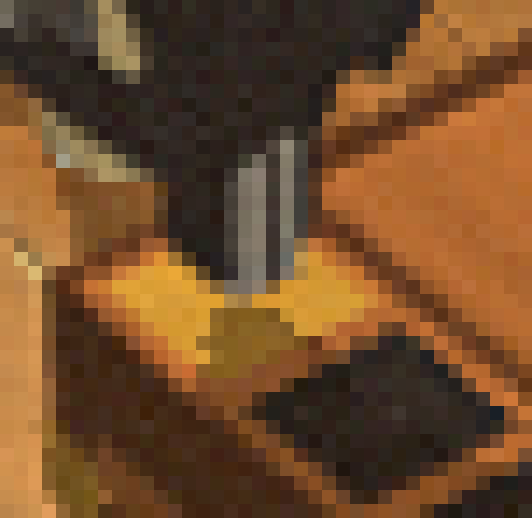

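The tip bottom measures about 69 mm above the bench (face at y≈57, i.e. centred at 68 as wanted), so roughly 9 mm remain above the brass. The effective tip reach is shorter than stated.

Request:
apply_moves:
  steps:
    - [1,0,0,1,0,0,0]
    - [1,0,0,1,0,0,0]
    - [1,0,0,1,0,0,0]
    - [1,0,0,0,0,0,0]

```text
t: 8.18
ee_pos: [0.5008, 0.0676, 0.0605]
tcp_rot: [-0.0, 0.68, 0.733, -0.0]
wrist_force: [-0.3, -0.6, -0.7]
grip_width: -0.0003
```

Request:
apply_moves:
  steps:
    - [1,0,0,1,0,0,0]
    - [1,0,0,0,0,0,0]

```text
t: 8.35
ee_pos: [0.5008, 0.0676, 0.0596]
tcp_rot: [-0.0, 0.68, 0.733, -0.0]
wrist_force: [-0.6, 0.5, 0.2]
grip_width: 0.0
```

Request:
apply_moves:
  steps:
    - [1,0,0,1,0,0,0]
    - [1,0,0,0,0,0,0]

```text
t: 8.52
ee_pos: [0.5009, 0.0675, 0.0587]
tcp_rot: [-0.0, 0.68, 0.733, -0.0]
wrist_force: [-0.6, -0.4, 0.2]
grip_width: 0.0002
```

Request:
apply_moves:
  steps:
    - [1,0,0,0.7,0,0,0]
    - [1,0,0,0,0,0,0]

```text
t: 8.68
ee_pos: [0.5009, 0.0676, 0.058]
tcp_rot: [-0.0, 0.68, 0.733, -0.0]
wrist_force: [-0.4, 0.6, 0.5]
grip_width: -0.0002
```

Request:
apply_moves:
  steps:
    - [1,0,0,0.7,0,0,0]
    - [1,0,0,0,0,0,0]

```text
t: 8.85
ee_pos: [0.5009, 0.0676, 0.0573]
tcp_rot: [-0.0, 0.68, 0.733, -0.0]
wrist_force: [-1.3, 0.2, -0.3]
grip_width: -0.0002
```

Request:
apply_moves:
  steps:
    - [1,0,0,0.7,0,0,0]
    - [1,0,0,0,0,0,0]

```text
t: 9.02
ee_pos: [0.5009, 0.0676, 0.0566]
tcp_rot: [-0.0, 0.68, 0.733, -0.0]
wrist_force: [0.1, -0.8, 0.3]
grip_width: 0.0001
```

Request:
apply_moves:
  steps:
    - [1,0,0,0.7,0,0,0]
    - [1,0,0,0,0,0,0]

```text
t: 9.18
ee_pos: [0.5009, 0.0676, 0.0559]
tcp_rot: [-0.0, 0.68, 0.733, -0.0]
wrist_force: [-0.5, -0.1, 0.5]
grip_width: 0.0004
```

Request:
apply_moves:
  steps:
    - [1,0,0,0.7,0,0,0]
    - [1,0,0,0,0,0,0]

```text
t: 9.35
ee_pos: [0.501, 0.0676, 0.0559]
tcp_rot: [0.0, 0.68, 0.733, 0.0]
wrist_force: [-1.6, 0.2, 5.4]
grip_width: -0.0001
```

Request:
apply_moves:
  steps:
    - [1,0,0,0.7,0,0,0]
    - [1,0,0,0,0,0,0]

```text
t: 9.52
ee_pos: [0.501, 0.0676, 0.0558]
tcp_rot: [0.0, 0.68, 0.734, 0.0]
wrist_force: [-4.9, -0.4, 12.0]
grip_width: 0.0001
```

```bash
cat > tip.py <<'E'
from h import *
c=cam("side"); s=env.state(); print(s["t"],s["ee_pos"],s["wrist_force"])
u0,v0=np.round(proj(c,[s["ee_pos"]])[0]).astype(int)
uv=np.array([(u,v) for v in range(v0-9,v0+9) for u in range(u0-1,u0+4)]); P=depth(c,uv)
for col in range(u0-1,u0+4):
    k=uv[:,0]==col; print(col,[(int(v),*np.round(p*1e3).astype(int).tolist()) for (u,v),p in zip(uv[k],P[k])])
E
python3 tip.py
```

```text
9.5667 [0.50100373 0.0675638  0.05583413] [-3.03634871  0.60574323 12.14153644]
278 [(208, 489, 54, 103), (209, 494, 62, 92), (210, 493, 61, 89), (211, 493, 61, 86), (212, 491, 58, 85), (213, 493, 62, 78), (214, 494, 62, 74), (215, 494, 63, 70), (216, 493, 61, 68), (217, 493, 60, 65), (218, 493, 61, 61), (219, 490, 56, 62), (220, 487, 52, 63), (221, 485, 49, 62), (222, 485, 49, 59), (223, 482, 44, 60), (224, 480, 41, 60), (225, 477, 37, 61)]
279 [(208, 492, 54, 102), (209, 493, 56, 96), (210, 494, 57, 93), (211, 33, -654, 802), (212, 494, 57, 85), (213, 496, 60, 79), (214, 493, 55, 80), (215, 495, 58, 73), (216, 495, 59, 68), (217, 495, 60, 64), (218, 493, 56, 64), (219, 494, 57, 59), (220, 492, 55, 58), (221, 488, 49, 61), (222, 487, 47, 59), (223, 485, 45, 58), (224, 483, 41, 58), (225, 479, 35, 60)]
280 [(208, 499, 60, 95), (209, 498, 59, 92), (210, 498, 59, 89), (211, 499, 59, 85), (212, 497, 56, 84), (213, 498, 58, 79), (214, 498, 59, 74), (215, 497, 56, 73), (216, 496, 56, 70), (217, 498, 59, 63), (218, 500, 62, 57), (219, 497, 57, 58), (220, 492, 50, 61), (221, 491, 48, 59), (222, 488, 44, 61), (223, 488, 44, 57), (224, 485, 38, 59), (225, 483, 36, 58)]
281 [(208, 501, 58, 95), (209, 501, 58, 91), (210, 502, 59, 87), (211, 502, 59, 83), (212, 502, 60, 79), (213, 502, 60, 76), (214, 501, 59, 73), (215, 499, 56, 72), (216, 502, 60, 64), (217, 501, 59, 62), (218, 501, 58, 59), (219, 498, 53, 60), (220, 495, 50, 60), (221, 493, 47, 60), (222, 493, 46, 57), (223, 490, 42, 57), (224, 486, 36, 61), (225, 483, 32, 61)]
282 [(208, 506, 60, 92), (209, 503, 57, 92), (210, 503, 56, 88), (211, 504, 57, 84), (212, 503, 56, 81), (213, 505, 60, 74), (214, 505, 60, 70), (215, 504, 58, 68), (216, 505, 59, 64), (217, 506, 61, 58), (218, 504, 57, 58), (219, 501, 53, 59), (220, 499, 51, 58), (221, 496, 46, 59), (222, 495, 44, 57), (223, 493, 41, 57), (224, 492, 39, 55), (225, 487, 31, 60)]
```

Brass touched at TCP z = 55.9 mm with a steady 12 N. I'll ease to a few newtons and sweep along −y (tool −x), one pad per call.

Request:
apply_moves:
  steps:
    - [1,0,0,-0.8,0,0,0]
    - [1,0,0,0,0,0,0]

```text
t: 9.73
ee_pos: [0.5012, 0.0676, 0.0559]
tcp_rot: [0.0, 0.68, 0.733, 0.0]
wrist_force: [-1.6, -0.5, 6.0]
grip_width: 0.0002
```

Request:
apply_moves:
  steps:
    - [1,-9.2,0,0,0,0,0]
    - [1,-9.2,0,0,0,0,0]
    - [1,-9.2,0,0,0,0,0]
    - [1,-9.2,0,0,0,0,0]
    - [1,-9.2,0,0,0,0,0]
    - [1,0,0,0,0,0,0]

```text
t: 10.23
ee_pos: [0.5052, 0.0203, 0.0559]
tcp_rot: [0.001, 0.68, 0.733, 0.0]
wrist_force: [-0.1, -2.1, 4.8]
grip_width: 0.0002
```

```bash
python3 go.py .505 .0218 .055
```

```text
t 10.2333 pos [0.5052 0.0203 0.0559] w 0.0002 F [-0.07 -2.12  4.8 ] q [-0.18  0.37  1.86 -0.    0.92 -0.26]
jaw angle 4.309852931855418 zaxis [ 1.3e-03 -4.0e-04 -1.0e+00]
tool shift mm [ 1.5 -0.1  0.9]
turn [ 0.0013  0.0005 -0.0013]
```

The first black pad is solid (4.8 N, same height). The sweep continues.

Request:
apply_moves:
  steps:
    - [1,-9,0,0,0,0,0]
    - [1,-9,0,0,0,0,0]
    - [1,-9,0,0,0,0,0]
    - [1,-9,0,0,0,0,0]
    - [1,-9,0,0,0,0,0]
    - [1,0,0,0,0,0,0]

```text
t: 10.73
ee_pos: [0.5086, -0.0246, 0.0559]
tcp_rot: [0.001, 0.68, 0.733, 0.0]
wrist_force: [-1.4, -2.4, 5.0]
grip_width: 0.0001
```

Request:
apply_moves:
  steps:
    - [1,-9,0,0,0,0,0]
    - [1,-9,0,0,0,0,0]
    - [1,-9,0,0,0,0,0]
    - [1,-9,0,0,0,0,0]
    - [1,-9,0,0,0,0,0]
    - [1,0,0,0,0,0,0]

```text
t: 11.23
ee_pos: [0.512, -0.0695, 0.0559]
tcp_rot: [0.001, 0.68, 0.733, 0.0]
wrist_force: [-0.5, -1.4, 4.6]
grip_width: 0.0003
```

```bash
python3 go.py .5158 -.116 .055
```

```text
t 11.2333 pos [ 0.512  -0.0695  0.0559] w 0.0003 F [-0.46 -1.37  4.63] q [-0.35  0.38  1.83 -0.    0.93 -0.43]
jaw angle 4.3112599987452 zaxis [ 1.2e-03 -5.0e-04 -1.0e+00]
tool shift mm [-46.7   0.3   0.9]
turn [ 0.0012  0.0006 -0.0012]
```

Request:
apply_moves:
  steps:
    - [1,-9.3,0,0,0,0,0]
    - [1,-9.3,0,0,0,0,0]
    - [1,-9.3,0,0,0,0,0]
    - [1,-9.3,0,0,0,0,0]
    - [1,-9.3,0,0,0,0,0]
    - [1,0,0,0,0,0,0]
    - [1,0,0,0,0,0,0]

```text
t: 11.82
ee_pos: [0.5146, -0.115, 0.055]
tcp_rot: [-0.0, 0.68, 0.733, -0.0]
wrist_force: [0.5, 0.2, 0.3]
grip_width: -0.0001
```

```bash
python3 go.py .5158 -.116 .042
python3 - <<'E'
from h import *
c=cam("side"); i=c["image"][200:290,270:370,::-1]; cv2.imwrite("pics/a5.png",cv2.resize(i,None,fx=6,fy=6,interpolation=cv2.INTER_CUBIC))
E
```

```text
t 11.8167 pos [ 0.5146 -0.115   0.055 ] w -0.0001 F [0.55 0.24 0.35] q [-0.43  0.4   1.8  -0.    0.94 -0.51]
jaw angle 4.2841276545751725 zaxis [-5.e-04  2.e-04 -1.e+00]
tool shift mm [-1.1  1.1 13. ]
turn [-0.0005 -0.0002 -0.0017]
```

View pics/a5.png

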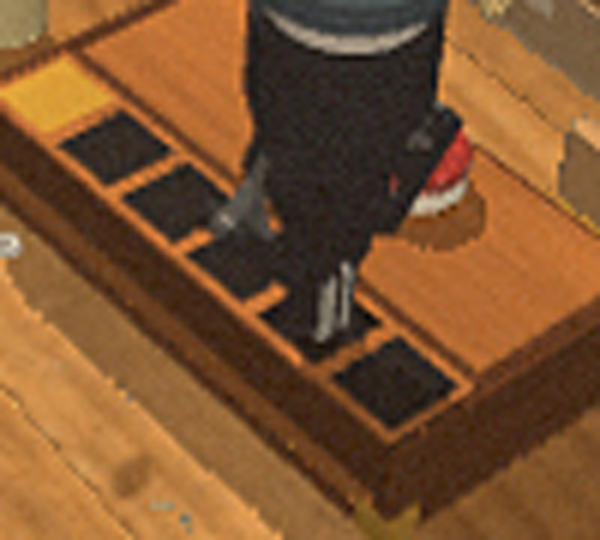

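Force fell to zero and the tip dropped 0.9 mm: the fourth black pad is the notch. The picture shows the tips at (330,330) inside it, with the tin clear. I press slowly.

Request:
apply_moves:
  steps:
    - [1,-0.8,1,1.5,0,0,0]
    - [1,0,0,1.5,0,0,0]
    - [1,0,0,1,0,0,0]
    - [1,0,0,0,0,0,0]

```text
t: 12.2
ee_pos: [0.5156, -0.1147, 0.051]
tcp_rot: [-0.0, 0.68, 0.734, -0.0]
wrist_force: [-0.6, -1.3, -0.7]
grip_width: 0.0005
```

Request:
apply_moves:
  steps:
    - [1,0,0,1,0,0,0]
    - [1,0,0,1,0,0,0]
    - [1,0,0,0,0,0,0]

```text
t: 12.45
ee_pos: [0.5159, -0.115, 0.0494]
tcp_rot: [0.0, 0.68, 0.734, 0.0]
wrist_force: [-0.7, 0.7, 0.2]
grip_width: -0.0005
```

Request:
apply_moves:
  steps:
    - [1,0,0,1,0,0,0]
    - [1,0,0,1,0,0,0]
    - [1,0,0,0,0,0,0]

```text
t: 12.7
ee_pos: [0.5159, -0.115, 0.0475]
tcp_rot: [0.0, 0.68, 0.733, 0.0]
wrist_force: [-0.2, -0.2, 4.6]
grip_width: -0.0002
```

Request:
apply_moves:
  steps:
    - [1,0,0,1,0,0,0]
    - [1,0,0,1,0,0,0]
    - [1,0,0,1,0,0,0]
    - [1,0,0,0,0,0,0]

```text
t: 13.03
ee_pos: [0.5159, -0.115, 0.0443]
tcp_rot: [-0.0, 0.68, 0.733, 0.0]
wrist_force: [0.1, 1.8, 2.9]
grip_width: -0.0
```

Request:
apply_moves:
  steps:
    - [1,0,0,1,0,0,0]
    - [1,0,0,1,0,0,0]
    - [1,0,0,0,0,0,0]

```text
t: 13.28
ee_pos: [0.5159, -0.115, 0.0422]
tcp_rot: [-0.0, 0.68, 0.733, 0.0]
wrist_force: [0.4, 2.2, 3.7]
grip_width: 0.0
```

Request:
apply_moves:
  steps:
    - [1,0,0,1,0,0,0]
    - [1,0,0,0,0,0,0]
    - [1,0,0,0,0,0,0]

```text
t: 13.53
ee_pos: [0.516, -0.115, 0.0418]
tcp_rot: [0.0, 0.68, 0.733, 0.0]
wrist_force: [-0.9, 3.3, 6.7]
grip_width: -0.0001
```

Request:
apply_moves:
  steps:
    - [1,0,0,0.7,0,0,0]
    - [1,0,0,0,0,0,0]
    - [1,0,0,0,0,0,0]

```text
t: 13.78
ee_pos: [0.516, -0.115, 0.0417]
tcp_rot: [0.0, 0.68, 0.734, 0.0]
wrist_force: [-3.3, 4.9, 13.5]
grip_width: -0.0001
```

Request:
apply_moves:
  steps:
    - [1,0,0,-4,0,0,0]
    - [1,0,0,-6,0,0,0]
    - [1,0,0,-8,0,0,0]
    - [1,0,0,-15,0,0,0]
    - [1,0,0,-30,0,0,0]
    - [1,0,0,-30,0,0,0]
    - [1,0,0,-30,0,0,0]
    - [1,0,0,-30,0,0,0]

```text
t: 14.45
ee_pos: [0.5156, -0.1153, 0.1954]
tcp_rot: [0.0, 0.68, 0.733, -0.0]
wrist_force: [-0.3, -0.4, 1.0]
grip_width: -0.0
```

Request:
apply_moves:
  steps:
    - [1,0,-30,-10,0,0,0]
    - [1,0,-30,0,0,0,0]
    - [1,0,-30,0,0,0,0]
    - [1,0,-30,0,0,0,0]
    - [1,0,0,0,0,0,0]
    - [1,0,0,0,0,0,0]
    - [1,0,0,0,0,0,0]

```text
t: 15.03
ee_pos: [0.3969, -0.1247, 0.2044]
tcp_rot: [0.001, 0.68, 0.733, 0.0]
wrist_force: [0.2, -0.1, 0.6]
grip_width: 0.0002
```

Run:
```python
from h import *
s=env.state(); print(s["t"],s["ee_pos"],s["wrist_force"])
S=pickle.load(open("side.pkl","rb"))
c=cam("side"); i=c["image"][170:300,225:400,::-1]; cv2.imwrite("pics/a6.png",cv2.resize(i,None,fx=4,fy=4,interpolation=cv2.INTER_CUBIC))
for n,u,v in (("tray lo",300,262),):
    pass
# notch floor depth now
y=np.array([-.0764,.997]);x=np.array([.997,.0764])
for k in range(5):
    ctr=np.array([.5041,.0238])-y*.046*k
    g=np.array([ctr+x*a+y*b for a in np.linspace(-.002,.016,10) for b in np.linspace(-.006,.013,10)])
    r=[]
    for C in(S,c):
        uv=np.unique(np.round(proj(C,np.c_[g,np.full(len(g),.055)])),axis=0); r.append(round(float(np.median(depth(C,uv)[:,2])*1e3),1))
    print(k+1,r)
```

```text
15.0333 [ 0.3969016  -0.12474341  0.20440086] [ 0.17396305 -0.0959288   0.58028134]
1 [59.0, 232.8]
2 [58.5, 59.2]
3 [59.3, 59.0]
4 [52.8, 45.6]
5 [58.7, 58.7]
```

View pics/a6.png

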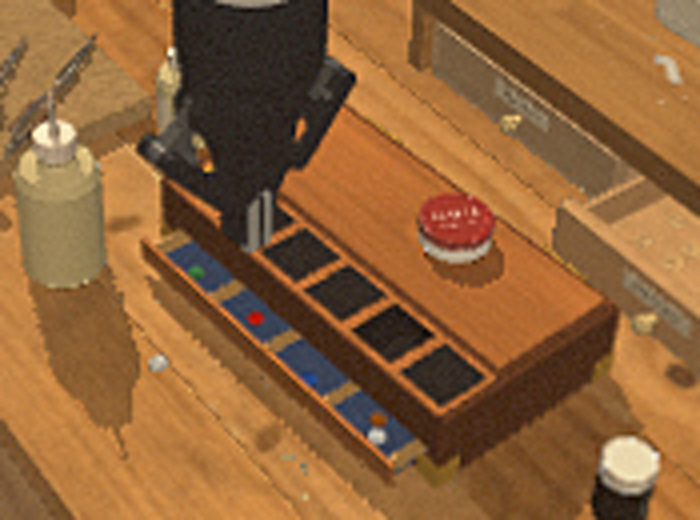

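The picture shows the tray out along the front, from (145,245) to (400,470). The plate reads about 7–8 mm lower than at the start. Bottles, tin (455,225) and jar (630,470) look unmoved, and the hand is about 15 cm up. I'm handing in.

```bash
python3 -c "
from plant import env
print(env.hand_in())"
```

```text
the job is handed in; nothing more can be done
None
```

I opened the case by its hidden release and handed the job in at about 15 s of the 48 s allowed. No verdict was reported.

- **Brass pad:** a shut fingertip touched it with a steady contact of about 12 N.
- **Sweep:** I swept the black pads at about 5 N. The first three were solid. At the fourth (own y = −69 mm) the force vanished and the tip dropped. The side camera's range image had already shown that pad about 6 mm lower than the others.
- **Press:** I pressed the plate down to its stop. Resistance was about 3–5 N on the way, with 13.5 N on the stop.
- **Last checks:** the plate measures about 7.2 mm lower than at the start by camera, and about 8 mm by finger travel. The tray is visibly out along the whole front, though I did not measure how far. By eye in the last image the bottles, tin and jar stand where they were. The hand is clear with a wrist force near 0.

**What disagreed:**
- **Fingertip reach:** contact came with the TCP about 23 mm lower than the stated fingertip reach of 19 mm implies. I came down in small force-checked steps instead of relying on that figure.
- **Camera views:** the two cameras differed by about 4 mm in the pads' y position, so I used their average.
- **Notch wall:** a sideways force of 3–5 N at the bottom of the press suggests the tip lightly rubbed the notch wall.

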